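# Peel one cover off the clinging stack and show it to the double-sheet detector

### The arm

A 7-joint arm with a two-finger parallel gripper is mounted at the origin on a cart in front of the work surface, level with it; the furniture and walls round the work are solid. World frame = base frame: x ahead of the robot, y to its left, z up, the work surface at z = 0. Lengths are in m, angles in rad, forces in N, time in s.
With the tool pointing down it reaches from about 0.4 to 0.875 m from the base axis. Payload 19.3 kg.
Tool frame: the origin (TCP) lies midway between the tips of the shut fingers; the grasp point (between the pads) lies 19 mm behind it; z points along the fingers, y is the line along which they close (so a half turn about z gives the same grasp; the last joint's range is limited). The gripper opens to 85 mm and grips with 20 to 120 N. Pads are 22 mm wide; open, the fingers measure 114 mm over their backs; the gripper's body (76 mm by 85 mm) begins 54 mm behind the grasp point. The pads swing forward as they close: fully open they stand 13 mm farther back than shut.
Start: joints at [-1.188, 0.521, -0.036, 1.599, 0.021, 1.021, -0.113], TCP at [0.273, 0.562, 0.231] pointing down, gripper open.
Joint ranges: [-2.91, 2.91], [-0.3, 2.13], [-1.5, 1.42], [0.17, 2.43], [-1.26, 4.41], [0.16, 1.93], [-2.52, 2.52]. Speed limits (rad/s): [1.89, 1.89, 2.39, 2.39, 3.01, 3.01, 3.01].

### API

Orientations are given as [roll, pitch, yaw] about the fixed x, y, z axes, in that order (R = Rz(yaw) Ry(pitch) Rx(roll)).
In Python, from workcell import * gives the robot as it stands. The module is installed in compiled form; this text tells all that it offers.
- The arm moves only by the tool play_rows, never from a script. Its argument "deltas" is a list of rows, each a list of 7 numbers: the shift along the tool's x, y, z in units of 500 mm (1.0 is 500 mm), then the turn, a rotation vector about the tool's x, y, z in units of 120 degrees (1.0 is 120 degrees), then the closure, from 0 (fully open) to 1 (shut). A call has 1 to 10 rows; each row is the pose to reach, as a shift and turn from the pose commanded when the call began, along the tool's axes at that moment; what a row does not reach only later rows make up. A row lasts 1/10 s, in which the tool goes at most 50 mm and 8.59 degrees, less where a joint would pass 70% of its speed; a pose out of reach is approached as far as the arm can. A call with a number of a shift or a turn outside -1 to 1 is refused whole. A call with a gripper value outside its range is refused whole. The fingers move at their own pace and stop on an object; "newtons" is the grip in N (left out, the last holds). Time passes only in rows, so rows that repeat a pose let the fingers close. It gives the time, the measured TCP pose, the force, the opening and the grip force at its end, in the units of the state.
- observe(): the state, without advancing time (a new reading comes with each control period).
- grab_frame(name): name is "scene" or "side" or "wrist"; returns the picture (480x640x3 uint8, red, green, blue); there is no depth.
- get_calibration(name): a dict with "fovy" (degrees; the focal length in pixels is half the picture's height over the tangent of half this angle, whatever the lens; pixels are square), "cx", "cy" (the principal point, pixels), "k1" (the pictures are not rectified: a ray, as slopes to the right and down, at radius r is drawn at 1 + k1 r^2 times it, then the intrinsics apply), "xyz" and "rotation" of the camera in the world. Camera axes: x right, y down, z forward; pixel columns grow to the right and rows downward; lengths in m; the calibration is good to about 2 mm. A picture is of the moment at which its call begins: read the wrist's pose just before it. get_calibration takes no time and is no camera call; for the wrist camera it gives the pose at the moment of the call.
- job_done(): hands the job in; it is judged then, once.
The state is a dict: "clock": time; "qpos": joint angles; "qd": joint speeds; "joint_efforts": joint torques, N m; "position": TCP position; "tool_rot": TCP orientation; "force": force on the tool from outside, world axes, zero at the start; "moment": the same for the moment, N m; "grip_width": finger opening in m; "finger_force": force on a finger pad.
Only numpy, scipy, OpenCV 4.12 (cv2) and the standard library are available. Lean on these libraries where they do the work, as an engineer would, in place of code of your own. Each camera call takes 0.05 s, during which the arm holds its last target. There are 200 camera calls.

### The job

The pressed covers in the blue nest cling together at their corners, so a straight pull brings up the whole stack. Lift the top cover at the corner with the orange lug first, so that it peels off and the rest of the stack stays lying in the nest, then present it to the double-sheet detector: finish while holding the cover still in the gripper, level, centred about 10 cm above the detector's round face. Leave the dish, the gauge and the two brackets where they are.

Things in the scene. Friction and masses are not known exactly. Their poses are not given: they have to be found in the camera images.
- cover: Top cover: bare-metal pressed tray, 134 x 104 mm over its 45-degree rim, rim top 17 mm above its origin, about 160 g. Origin: centre of the underside of its flat 110 x 80 mm floor (5.5 mm thick); x along the long side, y along the short side, z up out of the tray. Under it four studs, 13 mm long, at (43,28), (-43,-28), (23,-30), (-23,30) mm; the cover below grips them.
- lug (a point): Grip point of the cover's orange upright lug at its +x +y corner, (62, 47, 40) mm in the cover's frame, axes as the cover. Plate 10 mm thick, 28 mm wide, top 53 mm above the cover's origin; its thickness runs along the corner's diagonal (0.649 rad from x towards y): one finger goes inside the tray, one outside the corner. Fingertips fit down to 20 mm above the cover's origin.
- far_corner (a point): Corner of the floor's underside opposite the lug, (-55, -40, 0) mm in the cover's frame: the point to tip the cover about. Each stud lets go at roughly 3 N of upward pull and is free after about 10 mm of rise (0.2 rad of tipping frees the three away from this corner); all four at once hold more than the stack weighs.
- stack: The rest of the stack: three more such trays that stay together, loose in the nest, 750 g. Origin: centre of the underside; the cover rests 16.5 mm above it. Axes as the cover at the start.
- nest: Fixed blue foot plate 160 x 130 x 8 mm with a pedestal whose top is 20 mm above the origin (centre of the underside, on the table) and four steel pins, 38 mm high, at the middle of the sides. x along the long side.
- detector: Fixed grey double-sheet detector, 100 x 85 x 18 mm, with a round black head (60 mm across, yellow ring) in the middle. Origin: centre of the underside.
- detector_face (a point): Centre of the detector's round face, 30 mm above the table; z up.
- dish: Bystander: steel dish with weld nuts, 95 mm across, 28 mm high; origin under its centre.
- gauge: Bystander: flat steel gauge, 36 x 110 x 8 mm, long along its y; origin under its centre.
- l_bracket: Bystander: L bracket, 22 x 34 x 28 mm; origin under its centre.
- u_bracket: Bystander: U bracket, 26 x 36 x 22 mm; origin under its centre.

How it is judged:
By the outcome, as a careful person would: the job done as asked, in the order asked, and still so for the second after the job is handed in, while the arm keeps its last pose, push and grip.
It also fails if it takes over 40 s, if anything falls off the work surface, if the arm or the gripper's body presses on something with over 40 N, if the wrist force passes 120 N, or if a joint passes its speed limit or range.

## Working session

There is one attempt and no reset: what is moved stays moved. The work goes in short steps, Python scripts to look and compute and a tool call to move; the robot and the scene stay as the last step left them, time stands still between calls to the robot, and variables do not carry over. Pictures are saved under pics/ and viewed, at most 10 in all, crops included, and the job is handed in when it is done.

Besides the shell and the picture viewer there is one more tool, called after "Emit:" as name([rows], argument=value, ...), one row to a line, values as JSON. play_rows: Moves the arm, as the interface text tells. Its arguments: {"type":"object","properties":{"deltas":{"type":"array"},"newtons":{"type":"number"}},"required":["deltas"]}

```bash
mkdir -p pics; cat > h.py <<'E'
import numpy as np, cv2
from scipy.spatial.transform import Rotation as R
from workcell import *
def ray(c,u,v):
    f=240/np.tan(np.radians(c['fovy'])/2)
    d=np.array([(u-c['cx'])/f,(v-c['cy'])/f]); s=d.copy()
    for _ in range(30): s=d/(1+c['k1']*(s@s))
    return np.array(c['xyz']),np.array(c['rotation']).reshape(3,3)@np.array([s[0],s[1],1])
def onz(c,u,v,z):
    o,d=ray(c,u,v); return o+d*(z-o[2])/d[2]
def proj(c,p):
    f=240/np.tan(np.radians(c['fovy'])/2)
    q=np.array(c['rotation']).reshape(3,3).T@(np.array(p)-np.array(c['xyz'])); s=q[:2]/q[2]
    s=s*(1+c['k1']*(s@s)); return s*f+[c['cx'],c['cy']]
def tri(c1,p1,c2,p2):
    A=[];b=[]
    for c,p in((c1,p1),(c2,p2)):
        o,d=ray(c,*p); d/=np.linalg.norm(d); M=np.eye(3)-np.outer(d,d); A.append(M);b.append(M@o)
    return np.linalg.solve(A[0]+A[1],b[0]+b[1])
def save(n,im): cv2.imwrite('pics/'+n,im[:,:,::-1])
E
python3 - <<'E'
from h import *
for n in('scene','side','wrist'):
    c=get_calibration(n);im=grab_frame(n);save(n+'0.png',im);np.save(n+'0.npy',im)
    print(n,c)
s=observe();print(s['clock'],s['position'],s['tool_rot'],s['grip_width'],s['force'])
E
```

```text
scene {'fovy': 46.249639347479516, 'cx': 317.6263572992787, 'cy': 239.03508176597273, 'k1': 0.00493635701620534, 'xyz': array([0.42257724, 0.55606214, 0.97978458]), 'rotation': array([-2.57642738,  0.0059897 , -2.93316928])}
side {'fovy': 45.34361520153301, 'cx': 317.78703566983756, 'cy': 244.51974114306122, 'k1': -0.0619669713848807, 'xyz': array([ 0.31690725, -0.89922396,  0.45787046]), 'rotation': array([-1.94267397,  0.00359675, -0.24934857])}
wrist {'fovy': 64.99060334707238, 'cx': 319.7029492681967, 'cy': 230.6919145146102, 'k1': -0.03741906113124994, 'xyz': array([0.20398618, 0.5963109 , 0.37279678]), 'rotation': array([2.83992589e+00, 2.15382951e-03, 1.11785948e+00])}
0.15 [0.27335365 0.56177558 0.23086972] [-3.14073222e+00  6.63233657e-05  2.68876397e+00] 0.08531610766020419 [0.1017551  0.03594248 0.51710092]
```

View pics/scene0.png

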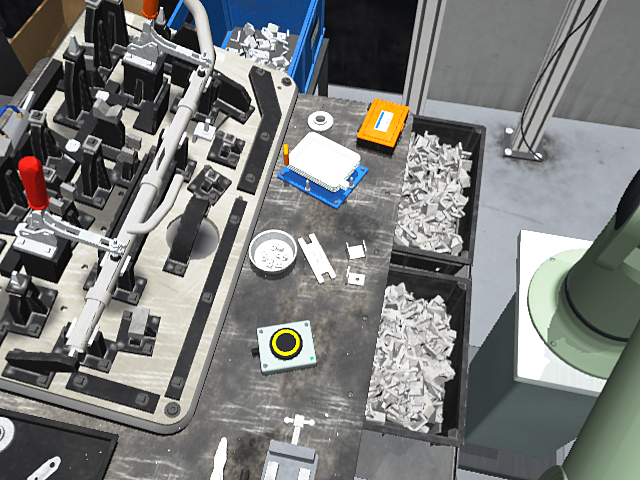

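View pics/side0.png

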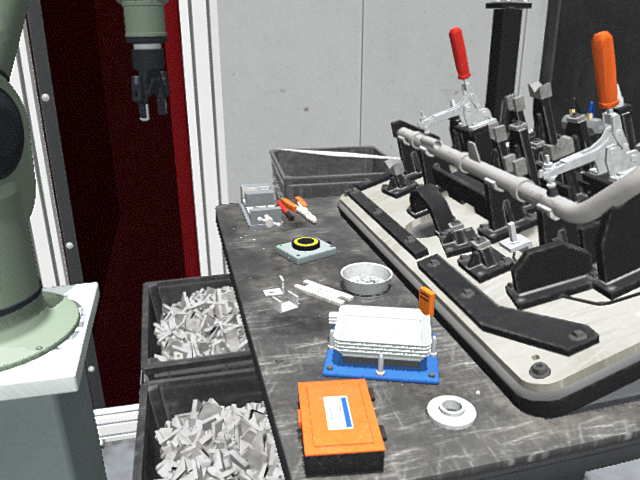

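The scene view shows the nest at about (322,175) with the lug at (285,157), the detector at (286,344), the dish at (272,254), the gauge at (317,257) and the brackets at (356,250) and (355,276). In the side view the lug is at (427,302) and the detector head at (306,243).

```bash
cat >> h.py <<'E'
_g=get_calibration
def get_calibration(n):
    c=dict(_g(n)); c['rotation']=R.from_euler('xyz',c['rotation']).as_matrix(); return c
def blob(m,near,mina=20):
    n,l,s,ct=cv2.connectedComponentsWithStats(m.astype(np.uint8))
    k=min((i for i in range(1,n) if s[i,4]>=mina),key=lambda i:np.hypot(*(ct[i]-near)))
    return l==k,ct[k],s[k]
def rect(c,mask,z):
    cn=max(cv2.findContours(mask.astype(np.uint8),0,1)[0],key=cv2.contourArea)[:,0]
    P=np.array([onz(c,u,v,z)[:2] for u,v in cn]).astype(np.float32)
    r=cv2.minAreaRect(P*1000); return r,cv2.boxPoints(r)
def hsv(im): return [x.astype(int) for x in cv2.split(cv2.cvtColor(im,cv2.COLOR_RGB2HSV))]
E
python3 - <<'E'
from h import *
C={n:get_calibration(n) for n in('scene','side','wrist')}
I={n:np.load(n+'0.npy') for n in C}
def om(n):
    h,s,v=hsv(I[n]); return (h>5)&(h<20)&(s>150)&(v>120)
L={}
for n,near in(('scene',(285,157)),('side',(427,302))):
    m,ct,st=blob(om(n),near); L[n]=ct; ys,xs=np.where(m); print('lug',n,ct,st)
    for f,nm in((ys.min(),'top'),(ys.max(),'bot')): print(nm,f,xs[ys==f].mean())
print('lug tri',tri(C['scene'],L['scene'],C['side'],L['side']))
for n,near in(('scene',(322,185)),('side',(380,366))):
    h,s,v=hsv(I[n]); m,ct,st=blob((h>100)&(h<118)&(s>120)&(v>60),near,200); r,b=rect(C[n],m,.008); print('nest',n,st,r); print(b)
Y={}
for n,near in(('scene',(286,344)),('side',(306,243))):
    h,s,v=hsv(I[n]); m,ct,st=blob((h>22)&(h<35)&(s>150)&(v>120),near); cn=max(cv2.findContours(m.astype(np.uint8),0,1)[0],key=len); e=cv2.fitEllipse(cn)
    Y[n]=e[0]; print('ring',n,e,onz(C[n],*e[0],.030))
print(tri(C['scene'],Y['scene'],C['side'],Y['side']))
im=I['scene'];a=cv2.resize(im[110:290,240:400],None,fx=3.3,fy=3.3,interpolation=cv2.INTER_CUBIC);save('cs.png',a)
E
```

```text
lug scene [285.86 159.14] [284 154   5  12  50]
top 154 285.5
bot 165 287.0
lug side [426.5224359  302.34615385] [419 287  16  30 312]
top 287 420.0
bot 316 431.0
lug tri [ 0.65908458 -0.1954619   0.06414087]
nest scene [ 277  164   91   45 1136] ((581.47998046875, -218.96730041503906), (132.9357147216797, 160.812255859375), 67.87664794921875)
[[ 481.96182 -250.26038]
 [ 630.9343  -310.82257]
 [ 680.99817 -187.67422]
 [ 532.02563 -127.11203]]
nest side [ 322  349  117   36 2005] ((569.4811401367188, -256.56744384765625), (69.11043548583984, 159.0146942138672), 67.7386245727539)
[[ 482.8092  -258.42712]
 [ 629.9718  -318.66705]
 [ 656.1531  -254.70776]
 [ 508.99048 -194.46783]]
ring scene ((285.4164123535156, 342.0237121582031), (25.964496612548828, 27.01934242248535), 73.96199798583984) [0.56408255 0.19363452 0.03      ]
ring side ((305.509765625, 241.05880737304688), (7.96983528137207, 22.100494384765625), 90.00867462158203) [0.56631455 0.19002489 0.03      ]
[0.56561593 0.19284418 0.02870103]
```

View pics/cs.png

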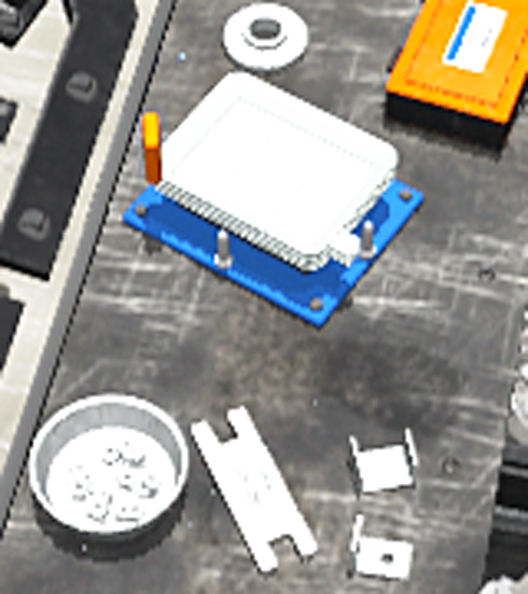

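The crop shows the lug at the tray's left corner (about (152,147) in the crop), so the cover's +x axis runs at a yaw of about -22 degrees. Nest size (161 x 133 mm) and ring height (29 mm) match the given values.

```bash
cat >> h.py <<'E'
def go(p,yaw,tilt=None,s=None):
    "row deltas from the current pose to tool p, yaw (pointing down), or rotation given"
    s=s or observe(); R0=R.from_euler('xyz',s['tool_rot'])
    T=tilt if tilt is not None else R.from_euler('xyz',[np.pi,0,yaw])
    d=R0.inv().apply(np.array(p)-s['position'])/.5; w=(R0.inv()*T).as_rotvec()/np.radians(120)
    return np.round(np.r_[d,w],4)
E
python3 - <<'E'
from h import *
C={n:get_calibration(n) for n in('scene','side')}
print('fixture edge',onz(C['scene'],262,185,.02),onz(C['scene'],290,100,.02))
print('pipe',tri(C['scene'],(211,50),C['side'],(632,175)))
for t in(.5,1):
    p=np.array([.273,.562,.231])*(1-t)+t*np.array([.655,-.197,.19]); print(go(p,2.689+(1.834-2.689)*t))
E
```

```text
fixture edge [ 0.70005701 -0.14879645  0.02      ] [ 0.70075008 -0.411156    0.02      ]
pipe [ 0.84823102 -0.31568942  0.25603219]
[-6.747e-01 -5.152e-01  4.120e-02 -4.000e-04  1.000e-04  2.040e-01]
[-1.3503e+00 -1.0306e+00  8.2700e-02 -4.0000e-04  2.0000e-04  4.0810e-01]
```

Emit:
play_rows([
  [-0.675,-0.515,0.04,0,0,0.204,0],
  [-0.675,-0.515,0.04,0,0,0.204,0],
  [-0.675,-0.515,0.04,0,0,0.204,0],
  [-0.675,-0.515,0.04,0,0,0.204,0],
  [-0.675,-0.515,0.04,0,0,0.204,0],
  [-0.675,-0.515,0.04,0,0,0.204,0],
  [-0.675,-0.515,0.04,0,0,0.204,0],
  [-0.675,-0.515,0.04,0,0,0.204,0],
  [-0.675,-0.515,0.04,0,0,0.204,0],
  [-0.675,-0.515,0.04,0,0,0.204,0],
])

```text
clock: 1.15
position: [0.4655, 0.1791, 0.2112]
tool_rot: [-3.141, 0.001, 2.256]
force: [-0.2, 0.7, 0.2]
grip_width: 0.0857
finger_force: 0.0
```

```bash
python3 - <<'E'
from h import *
s=observe();print(s['position'],s['tool_rot'],s['qpos'].round(2) if hasattr(s['qpos'],'round') else s['qpos'],s['clock']);print(go([.655,-.197,.19],1.834))
E
```

```text
[0.46554613 0.17914375 0.21116458] [-3.14097503e+00  9.99892387e-04  2.25613733e+00] [-0.61  0.35  0.16  1.95 -0.07  0.84  0.27] 1.15
[-8.222e-01 -1.828e-01  4.330e-02 -2.000e-04  5.000e-04  2.016e-01]
```

Emit:
play_rows([
  [-0.822,-0.183,0.043,0,0,0.2016,0.3],
  [-0.822,-0.183,0.043,0,0,0.2016,0.3],
  [-0.822,-0.183,0.043,0,0,0.2016,0.3],
  [-0.822,-0.183,0.043,0,0,0.2016,0.3],
  [-0.822,-0.183,0.043,0,0,0.2016,0.3],
  [-0.822,-0.183,0.043,0,0,0.2016,0.3],
  [-0.822,-0.183,0.043,0,0,0.2016,0.3],
  [-0.822,-0.183,0.043,0,0,0.2016,0.3],
  [-0.822,-0.183,0.043,0,0,0.2016,0.3],
  [-0.822,-0.183,0.043,0,0,0.2016,0.3],
])

```text
clock: 2.15
position: [0.6559, -0.195, 0.1888]
tool_rot: [-3.14, 0.001, 1.836]
force: [-0.5, 0.7, 0.3]
grip_width: 0.0598
finger_force: 0.0
```

```bash
python3 - <<'E'
from h import *
s=observe();c=get_calibration('wrist');im=grab_frame('wrist');save('w1.png',im);np.save('w1.npy',im)
print(s['position'],s['tool_rot'],np.round(s['qpos'],2),s['grip_width'])
h,S,v=hsv(im);m=(h>5)&(h<20)&(S>150)&(v>100);n,l,st,ct=cv2.connectedComponentsWithStats(m.astype(np.uint8))
e=[(.6566,-.1988,.0765)];print('expected px',proj(c,e[0]),proj(c,[.6566,-.1988,.0895]))
for k in range(1,n):
    if st[k,4]>50: print(st[k],ct[k],onz(c,*ct[k],.0895))
E
```

```text
[ 0.65588882 -0.19504542  0.18875008] [-3.14039861e+00  7.80248270e-04  1.83619239e+00] [ 0.02  0.68  0.29  1.48 -0.21  1.01  0.64] 0.05984656462299757
expected px [320.87864582 233.05985736] [320.88990644 238.92661791]
[315 208  14  48 560] [321.57857143 234.46964286] [ 0.65621457 -0.19562508  0.0895    ]
[  24  261  119  129 7633] [ 76.14424211 321.84449103] [ 0.4985255  -0.30928382  0.0895    ]
```

View pics/w1.png

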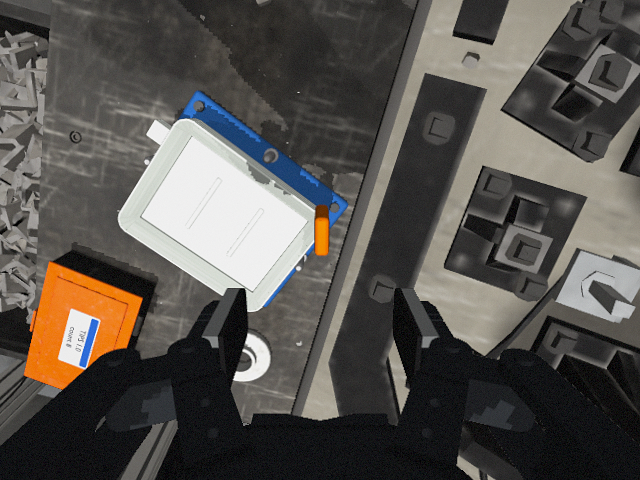

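The wrist view shows the lug's top at about (321,236), between the fingers along the image and square to them; this puts it at (0.656, -0.197), in agreement with the nest measurement.

```bash
python3 - <<'E'
from h import *
print(go([.6563,-.1967,.062],1.834))
E
```

```text
[-8.000e-03 -5.000e-04  2.538e-01 -5.000e-04 -2.000e-04  1.900e-03]
```

Emit:
play_rows([
  [-0.004,0,0.08,0,0,0,0.55],
  [-0.004,0,0.15,0,0,0,0.55],
  [-0.004,0,0.2,0,0,0,0.55],
  [-0.004,0,0.24,0,0,0,0.55],
  [-0.004,0,0.253,0,0,0,0.55],
  [-0.004,0,0.253,0,0,0,0.55],
  [-0.004,0,0.253,0,0,0,0.55],
], newtons=70)

```text
clock: 2.9
position: [0.6567, -0.1937, 0.0645]
tool_rot: [3.14, 0.0, 1.84]
force: [0.3, -0.4, -0.4]
grip_width: 0.0385
finger_force: 0.0
```

```bash
python3 - <<'E'
from h import *
s=observe();c=get_calibration('wrist');im=grab_frame('wrist');save('w2.png',im)
print(s['position'],s['tool_rot'],s['grip_width'],s['force'])
h,S,v=hsv(im);m,ct,st=blob((h>5)&(h<20)&(S>150)&(v>100),(320,230),50);print(st,ct,onz(c,*ct,.0895))
E
```

```text
[ 0.65671726 -0.19367855  0.06446385] [3.14043568e+00 3.94638147e-04 1.83991387e+00] 0.03848988466320689 [ 0.32882136 -0.35471176 -0.43225497]
[ 307  289   26   88 1758] [319.60125142 340.57167235] [ 0.65595804 -0.19431937  0.0895    ]
```

View pics/w2.png

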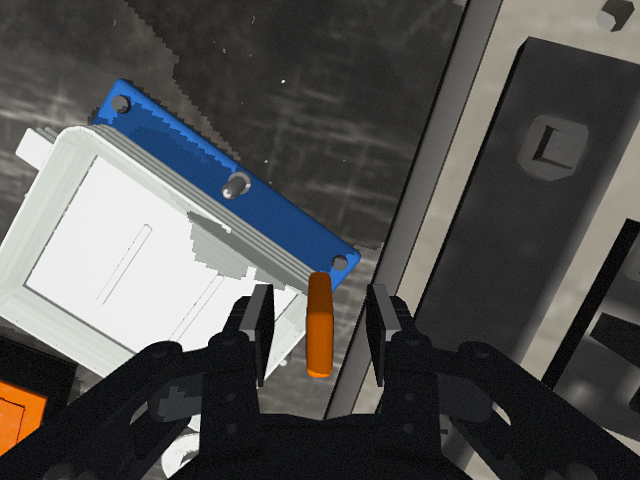

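The lug is at about (320,330), centred between the pads at (262,330) and (378,320), with one finger inside the tray and one outside.

Emit:
play_rows([
  [0,0,0.002,0,0,0,0.7],
  [0,0,0.002,0,0,0,0.8],
  [0,0,0.002,0,0,0,0.9],
  [0,0,0.002,0,0,0,1],
  [0,0,0.002,0,0,0,1],
  [0,0,0.002,0,0,0,1],
  [0,0,0.002,0,0,0,1],
  [0,0,0.002,0,0,0,1],
], newtons=70)

```text
clock: 3.75
position: [0.6563, -0.1942, 0.0629]
tool_rot: [3.141, 0.0, 1.839]
force: [-0.9, 1.2, 6.5]
grip_width: 0.0089
finger_force: 69.4
```

```bash
cat >> h.py <<'E'
def tips(angs,s,psi,lug):
    "tool poses for tipping the cover (yaw psi, lug at world lug) about its far corner by each angle"
    Rc=R.from_euler('z',psi); cov=np.array(lug)-Rc.apply([.062,.047,.040]); piv=cov+Rc.apply([-.055,-.040,0])
    ax=Rc.apply([np.sin(.649),-np.cos(.649),0])  # +rot lifts lug
    out=[]
    for a in angs:
        Q=R.from_rotvec(ax*a); out.append((piv+Q.apply(np.array(s['position'])-piv),Q*R.from_euler('xyz',s['tool_rot'])))
    return out
E
python3 - <<'E'
from h import *
s=observe();print(s['position'],s['tool_rot'],s['grip_width'],s['force'],s['moment'],s['finger_force'])
for a,(p,Q) in zip((.05,.1,.15,.2,.25,.3,.35),tips((.05,.1,.15,.2,.25,.3,.35),s,-.386,[.6563,-.1965,.0765])): print(a,p.round(4),go(p,0,Q).tolist())
E
```

```text
[ 0.65634571 -0.19424202  0.06290223] [3.14098145e+00 1.52047453e-04 1.83921144e+00] 0.00886160980338715 [-0.86270059  1.23345052  6.49373479] [ 0.21028492  0.40939283 -0.02336414] 69.42047953605652
0.05 [ 0.6549 -0.1946  0.0702] [0.0, -0.003, -0.0146, -0.0239, -0.0001, 0.0]
0.1 [ 0.6531 -0.1951  0.0774] [0.0, -0.0067, -0.029, -0.0477, -0.0003, 0.0]
0.15 [ 0.6509 -0.1957  0.0845] [0.0001, -0.0112, -0.0432, -0.0716, -0.0004, 0.0]
0.2 [ 0.6485 -0.1964  0.0915] [0.0001, -0.0163, -0.0571, -0.0955, -0.0005, 0.0]
0.25 [ 0.6456 -0.1971  0.0983] [0.0001, -0.0221, -0.0708, -0.1194, -0.0006, 0.0]
0.3 [ 0.6425 -0.198   0.105 ] [0.0001, -0.0286, -0.0842, -0.1432, -0.0008, 0.0]
0.35 [ 0.639  -0.1989  0.1115] [0.0002, -0.0358, -0.0972, -0.1671, -0.0009, 0.0]
```

Emit:
play_rows([
  [0,-0.0015,-0.0073,-0.012,0,0,1],
  [0,-0.003,-0.0146,-0.0239,0,0,1],
  [0,-0.0048,-0.022,-0.036,0,0,1],
  [0,-0.0067,-0.029,-0.0477,0,0,1],
  [0,-0.009,-0.0362,-0.06,0,0,1],
  [0,-0.0112,-0.0432,-0.0716,0,0,1],
  [0,-0.0137,-0.0502,-0.0835,0,0,1],
  [0,-0.0163,-0.0571,-0.0955,0,0,1],
  [0,-0.0163,-0.0571,-0.0955,0,0,1],
], newtons=80)

```text
clock: 4.65
position: [0.648, -0.1973, 0.0917]
tool_rot: [2.939, 0.001, 1.838]
force: [-0.4, 0.3, -1.3]
grip_width: 0.0085
finger_force: 80.1
```

```bash
python3 - <<'E'
from h import *
s=observe();im=grab_frame('side');print(s['position'],s['tool_rot'],s['grip_width'],s['force'],s['moment'])
save('s2.png',cv2.resize(im[230:400,280:480],None,fx=3.5,fy=3.5,interpolation=cv2.INTER_CUBIC))
E
```

```text
[ 0.6480146  -0.19729479  0.09172403] [2.93944584e+00 5.59221227e-04 1.83800321e+00] 0.008509116006673317 [-0.41801356  0.27754893 -1.29918108] [-0.11683457  0.17987249  0.03044721]
```

View pics/s2.png

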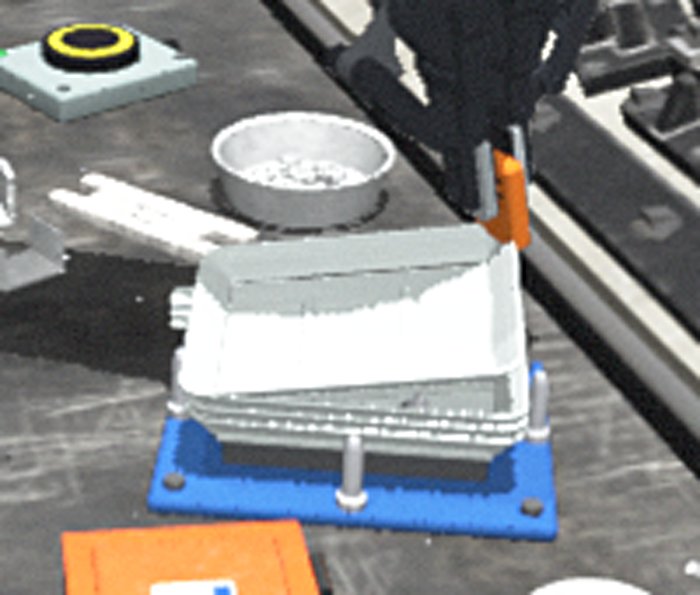

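The top cover is tipped up on its lug side (lug at (510,200)) while the rest of the stack lies flat in the nest. I'll tip it further, then lift.

```bash
python3 - <<'E'
from h import *
s=observe()
l=(.05,.1,.15)
# lug now, from the tool: use original frame pivot
Rc=R.from_euler('z',-.386);lug0=np.array([.6563,-.1965,.0765]);piv=lug0-Rc.apply([.117,.087,.04])
ax=Rc.apply([np.sin(.649),-np.cos(.649),0])
for a in l:
    Q=R.from_rotvec(ax*a);p=piv+Q.apply(s['position']-piv);T=Q*R.from_euler('xyz',s['tool_rot']);print(a,go(p,0,T,s).tolist())
for h in(.01,.02,.04,.07,.12): print('lift',h,go(p+[0,0,h],0,T,s).tolist())
E
```

```text
0.05 [0.0, -0.003, -0.0145, -0.0239, -0.0001, -0.0]
0.1 [0.0, -0.0067, -0.0289, -0.0477, -0.0002, -0.0]
0.15 [0.0001, -0.0111, -0.0431, -0.0716, -0.0003, -0.0]
lift 0.01 [0.0001, -0.0071, -0.0627, -0.0716, -0.0003, -0.0]
lift 0.02 [0.0001, -0.0032, -0.0823, -0.0716, -0.0003, -0.0]
lift 0.04 [0.0, 0.0048, -0.1215, -0.0716, -0.0003, -0.0]
lift 0.07 [0.0, 0.0168, -0.1803, -0.0716, -0.0003, -0.0]
lift 0.12 [-0.0, 0.0368, -0.2783, -0.0716, -0.0003, -0.0]
```

Emit:
play_rows([
  [0,-0.003,-0.0145,-0.0239,0,0,1],
  [0,-0.0067,-0.0289,-0.0477,0,0,1],
  [0,-0.0111,-0.0431,-0.0716,0,0,1],
  [0,-0.009,-0.053,-0.0716,0,0,1],
  [0,-0.0071,-0.0627,-0.0716,0,0,1],
  [0,-0.005,-0.0725,-0.0716,0,0,1],
  [0,-0.0032,-0.0823,-0.0716,0,0,1],
  [0,0.0008,-0.102,-0.0716,0,0,1],
  [0,0.0048,-0.1215,-0.0716,0,0,1],
  [0,0.0048,-0.1215,-0.0716,0,0,1],
])

```text
clock: 5.7
position: [0.6398, -0.199, 0.1528]
tool_rot: [2.79, 0.001, 1.84]
force: [0.7, -0.4, -1.9]
grip_width: 0.0085
finger_force: 80.2
```

```bash
python3 - <<'E'
from h import *
s=observe();im=grab_frame('side');print(s['position'],s['tool_rot'],s['grip_width'],s['force'],s['moment'])
save('s3.png',cv2.resize(im[200:400,280:480],None,fx=3,fy=3,interpolation=cv2.INTER_CUBIC))
p=np.array(s['position']); print(go(p+[0,0,.08],1.839,s=s).tolist())
E
```

```text
[ 0.63976629 -0.19904894  0.15276397] [2.78978948e+00 1.46801106e-03 1.83955964e+00] 0.00851975818980532 [ 0.67602799 -0.36036146 -1.88573993] [-0.11736662  0.42271559 -0.01563291]
[-0.0002, 0.0551, -0.1502, 0.168, 0.0006, 0.0004]
```

View pics/s3.png

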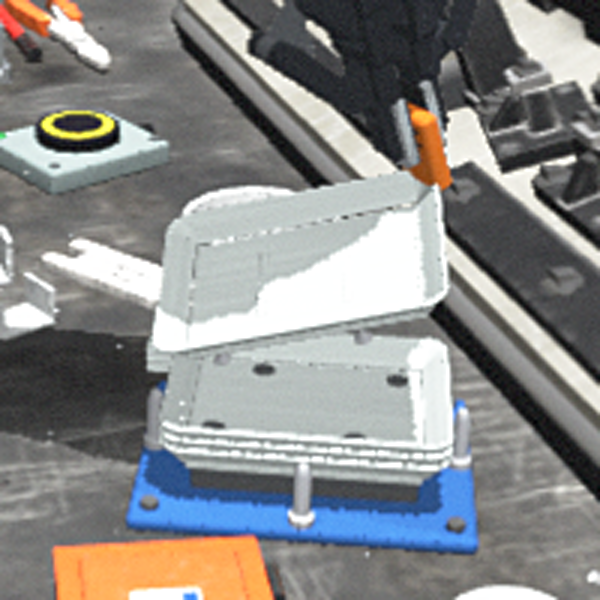

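Only the top cover hangs in the gripper (force about 1.9 N). The stack, with its four stud holes visible near (300,400), stays in the nest. Next: rise, level and carry.

Emit:
play_rows([
  [0,0.014,-0.038,0,0,0,1],
  [0,0.028,-0.075,0.02,0,0,1],
  [0,0.042,-0.113,0.05,0,0,1],
  [0,0.055,-0.15,0.09,0,0,1],
  [0,0.055,-0.15,0.13,0,0,1],
  [0,0.055,-0.15,0.155,0,0,1],
  [0,0.055,-0.15,0.168,0,0,1],
  [0,0.055,-0.15,0.168,0,0,1],
])

```text
clock: 6.55
position: [0.6395, -0.1981, 0.2299]
tool_rot: [-3.138, -0.0, 1.841]
force: [-0.0, -0.8, -2.0]
grip_width: 0.0085
finger_force: 80.1
```

```bash
python3 - <<'E'
from h import *
s=observe();print(s['position'],s['tool_rot'],s['grip_width'],s['force'],np.round(s['qpos'],2))
dy=.69; psi=-.386+dy; psi0=-.386
# cover centre relative to tcp at grasp: tcp (.6563,-.1942,.0629) lug (.6563,-.1965,.0765)
cov=np.array([.6563,-.1965,.0765])-R.from_euler('z',psi0).apply([.062,.047,.04])
off=np.array([.6563,-.1942,.0629])-cov; print(cov,off)
p=np.array([.5655,.193,.13])+R.from_euler('z',dy).apply(off); print(p,np.hypot(*p[:2]))
yaw=1.839+dy
for t,z in((.5,.04),(1,.04)): print(go(np.array(s['position'])*(1-t)+t*(p+[0,0,z]),1.839+dy*t,s=s).tolist())
E
```

```text
[ 0.63945198 -0.19812969  0.22992171] [-3.13849415e+00 -3.84797162e-04  1.84061586e+00] 0.008452827747419426 [-0.04675713 -0.76829831 -2.03123817] [ 0.06  0.61  0.25  1.48 -0.16  1.07  0.61]
[ 0.58116698 -0.21669974  0.0365    ] [0.07513302 0.02249974 0.0264    ]
[0.60912412 0.25817779 0.1564    ] 0.6615799042774225
[0.4479, 0.0925, 0.0334, -0.0014, -0.0004, -0.164]
[0.8957, 0.185, 0.0668, -0.0014, -0.0007, -0.3287]
```

Emit:
play_rows([
  [0.03,0.006,0.002,0,0,-0.011,1],
  [0.09,0.0186,0.0067,0,0,-0.033,1],
  [0.16,0.033,0.012,0,0,-0.059,1],
  [0.23,0.0475,0.017,0,0,-0.084,1],
  [0.3,0.062,0.0224,0,0,-0.11,1],
  [0.37,0.0764,0.0276,0,0,-0.136,1],
  [0.44,0.091,0.033,0,0,-0.161,1],
  [0.51,0.105,0.038,0,0,-0.187,1],
  [0.58,0.12,0.043,0,0,-0.213,1],
  [0.64,0.132,0.048,0,0,-0.235,1],
])

```text
clock: 7.55
position: [0.6168, 0.1296, 0.2067]
tool_rot: [-3.141, -0.001, 2.335]
force: [0.3, 0.2, -2.3]
grip_width: 0.0083
finger_force: 80.1
```

```bash
python3 - <<'E'
from h import *
s=observe();print(s['position'],s['tool_rot'],s['grip_width'],s['force'],np.round(s['qpos'],2))
print(go([.6091,.2582,.1764],2.529).tolist());print(go([.6091,.2582,.1564],2.529).tolist())
E
```

```text
[0.61675565 0.12959024 0.20665048] [-3.14123607e+00 -1.48655331e-03  2.33532304e+00] 0.008327485876616445 [ 0.31669488  0.21559226 -2.26041773] [-0.36  0.56  0.09  1.61 -0.06  0.97  0.51]
[0.1961, 0.167, 0.0607, -0.0001, -0.0007, -0.0925]
[0.1961, 0.167, 0.1007, -0.0001, -0.0007, -0.0925]
```

Emit:
play_rows([
  [0.05,0.042,0.015,0,0,-0.023,1],
  [0.1,0.084,0.03,0,0,-0.046,1],
  [0.15,0.126,0.045,0,0,-0.07,1],
  [0.185,0.157,0.06,0,0,-0.087,1],
  [0.196,0.167,0.075,0,0,-0.0925,1],
  [0.196,0.167,0.09,0,0,-0.0925,1],
  [0.196,0.167,0.1,0,0,-0.0925,1],
  [0.196,0.167,0.1,0,0,-0.0925,1],
  [0.196,0.167,0.1,0,0,-0.0925,1],
  [0.196,0.167,0.1,0,0,-0.0925,1],
])

```text
clock: 8.55
position: [0.6109, 0.255, 0.157]
tool_rot: [-3.141, -0.001, 2.524]
force: [-0.8, -0.2, -1.6]
grip_width: 0.0085
finger_force: 80.0
```

```bash
python3 - <<'E'
from h import *
for n in('scene','side'):
    im=grab_frame(n);np.save(n+'f.npy',im);save(n+'f.png',im)
s=observe();print(s['position'],s['tool_rot'],s['grip_width'],s['force'])
for n in('scene','side'):
    c=get_calibration(n);print(n,proj(c,[.5655,.193,.1355]),[proj(c,np.array([.5655,.193,.147])+R.from_euler('z',.304).apply([x*.067,y*.052,0])).round(0).tolist() for x,y in((1,1),(1,-1),(-1,-1),(-1,1))])
a=np.load('scenef.npy')[230:380,210:370];b=np.load('sidef.npy')[170:320,240:400]
save('f.png',np.hstack([cv2.resize(x,(400,375),interpolation=cv2.INTER_CUBIC) for x in(a,b)]))
print(go([.6091,.2582,.1564],2.529).tolist())
E
```

```text
[0.61077319 0.25536158 0.15696333] [-3.14059180e+00 -8.89983063e-04  2.52466526e+00] 0.008553575630293152 [ 0.16034214  0.12046205 -1.51801204]
scene [281.16097309 316.93018504] [[240.0, 348.0], [239.0, 289.0], [319.0, 282.0], [325.0, 340.0]]
side [304.1956453  191.83820045] [[319.0, 176.0], [346.0, 187.0], [287.0, 198.0], [263.0, 185.0]]
[0.006, 0.0027, 0.0011, -0.0005, -0.0004, -0.0021]
```

View pics/f.png

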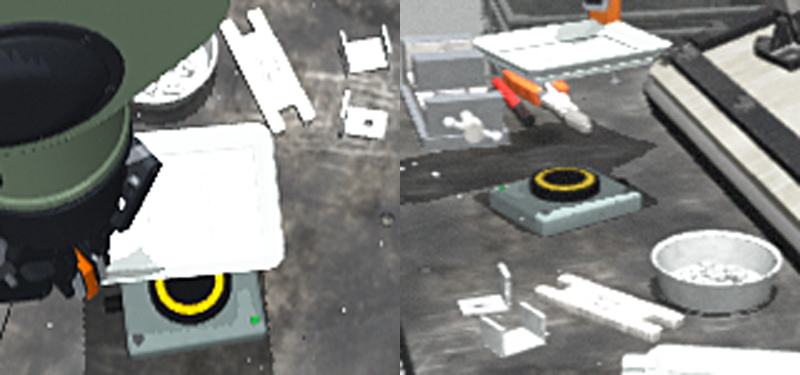

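The scene half shows the cover over the detector, with its free edges at (283,265) and (268,127). In the side half the cover is level above the head at (565,180). I'll take out the small remaining offset and check the centring with numbers.

Emit:
play_rows([
  [0.006,0.003,0.001,0,0,-0.002,1],
  [0.006,0.003,0.001,0,0,-0.002,1],
  [0.006,0.003,0.001,0,0,-0.002,1],
  [0.006,0.003,0.001,0,0,-0.002,1],
  [0.006,0.003,0.001,0,0,-0.002,1],
])

```text
clock: 9.15
position: [0.609, 0.2585, 0.1561]
tool_rot: [-3.14, -0.001, 2.529]
force: [0.1, -0.4, -1.9]
grip_width: 0.0087
finger_force: 80.1
```

```bash
python3 - <<'E'
from h import *
s=observe();print(s['position'],s['tool_rot'],s['qd'].round(3))
for n,near in(('side',(304,188)),('scene',(290,310))):
    im=grab_frame(n);c=get_calibration(n);h,S,v=hsv(im);m=(v>150)&(S<40)
    cut=np.zeros_like(m)
    if n=='side': cut[172:205,255:360]=1
    else: cut[275:350,255:335]=1
    m,ct,st=blob(m&cut,near,100);print(n,st,ct)
    ys,xs=np.where(m)
    for nm,k in(('L',xs.argmin()),('R',xs.argmax()),('T',ys.argmin()),('B',ys.argmax())): print(nm,xs[k],ys[k],(R.from_euler('z',-.304).apply(onz(c,xs[k]+.5,ys[k]+.5,.147)-[.5655,.193,.147])*1000).round(1))
    if n=='scene':
        for a in (290,300,310,320,330): 
            x=xs[ys==a].max(); print((R.from_euler('z',-.304).apply(onz(c,x+.5,a,.147)-[.5655,.193,.147])*1000).round(1))
        for a in (275,285,295,305):
            y=ys[xs==a]; print(a,[(R.from_euler('z',-.304).apply(onz(c,a,b+.5,.147)-[.5655,.193,.147])*1000).round(1).tolist() for b in(y.min(),y.max())])
    else:
        r,b=rect(c,m,.147);print(r)
E
```

```text
[0.6089876  0.25853334 0.15607499] [-3.14007771e+00 -1.11927402e-03  2.52934399e+00] [ 0.001  0.001  0.001  0.001  0.001 -0.001  0.001]
side [ 255  172   92   28 1381] [294.28674873 186.07965243]
L 255 172 [-32.8 155.7   0. ]
R 346 187 [ 67.1 -52.9   0. ]
T 255 172 [-32.8 155.7   0. ]
B 286 199 [-74.1 -61.2   0. ]
((531.6035766601562, 209.4487762451172), (165.62088012695312, 234.14620971679688), 48.84466552734375)
scene [ 255  275   80   71 3630] [293.42782369 312.61570248]
L 255 327 [41.5 19.6  0. ]
R 334 275 [-94.5 -61.8   0. ]
T 310 275 [-54.2 -65.8   0. ]
B 255 345 [42.6 50.   0. ]
[-66.7 -37.    0. ]
[-66.5 -18.6   0. ]
[-66.4  -0.5   0. ]
[-69.4  17.5   0. ]
[-67.7  34.7   0. ]
275 [[6.3, -54.6, 0.0], [12.0, 49.7, 0.0]]
285 [[-10.5, -54.8, 0.0], [-3.7, 49.6, 0.0]]
295 [[-27.2, -55.0, 0.0], [-19.5, 49.5, 0.0]]
305 [[-44.0, -55.3, 0.0], [-35.3, 49.3, 0.0]]
```

```bash
python3 -c "
from workcell import *
print(job_done())"
```

```text
the job is handed in; nothing more can be done
None
```

I peeled the top cover off at the lug, left the rest of the stack lying in the nest, and handed in with the cover held about 10 cm above the detector face, level and centred to about 3 mm, at about 9.3 s on the clock.

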